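# Twist a filter crucible home in its rubber-sleeved holder

## Robot

A 6-joint arm with a two-finger parallel gripper is mounted at the origin on the work surface. World frame = base frame: x ahead of the robot, y to its left, z up, the work surface at z = 0. Lengths are in m, angles in rad, forces in N, time in s.
With the tool pointing down it reaches from about 0.35 to 0.975 m from the base axis. Payload 4.9 kg.
Tool frame: the origin (TCP) lies at the very end of the fingers, on their centre line; the grasp point (between the pads) lies 19 mm behind it (manip.hold_point_z is the distance from the TCP to the grasp point, in m); z points along the fingers, x is the direction in which the jaws open and shut, and the axes are right-handed (so a half turn about z gives the same grasp; the last joint's range is limited). The gripper opens to 85 mm and grips with 20 to 120 N. Pads are 22 mm wide; open, the fingers measure 114 mm over their backs; the gripper's body (76 mm by 85 mm) begins 54 mm behind the grasp point. The pads swing forward as they close: fully open they stand 13 mm farther back than shut.
Start: joints at [-1.366, 0.053, 1.613, -0, 1.476, -0.119], TCP at [0.199, -0.593, 0.231] pointing down, gripper open.
Joint ranges: [-3.01, 3.01], [-1.01, 2.22], [0.06, 2.58], [-1.02, 4.17], [0.09, 2.62], [-3.14, 3.14]. Speed limits (rad/s): [2.57, 2.57, 3.14, 3.14, 3.14, 3.14].

## Interface

Orientations are given as a unit quaternion [w, x, y, z].
In Python, from plant import manip gives the robot as it stands.
- The arm moves only by the shell command python3 -m handwheel 'ROWS' [OPENING]. ROWS is JSON, a list of rows, each an object of numbers: "dx", "dy", "dz": the shift along the tool's x, y, z in m; "ax", "ay", "az": the turn, a rotation vector about the tool's x, y, z in rad. In form: [{"dx": .., "dy": .., "dz": .., "ax": .., "ay": .., "az": ..}, ...]. A call has 1 to 5 rows; each row is the pose to reach, as a shift and turn from the pose commanded when the call began, along the tool's axes at that moment; what a row does not reach only later rows make up. A row lasts 1/8 s, in which the tool goes at most 62.5 mm and 10.7 degrees, less where a joint would pass 70% of its speed; a pose out of reach is approached as far as the arm can. A call with a gripper value outside its range is refused whole. OPENING is the closure in counts, from 0 (fully open) to 255 (shut), set as the call begins (- or left out, the last holds). The fingers move at their own pace and stop on an object; the grip force is fixed at half the most. Time passes only in rows, so rows that repeat a pose let the fingers close. It gives the time, the measured TCP pose, the force and the opening at its end, in the units of the state.
- manip.state(): the state, without advancing time (a new reading comes with each control period).
- manip.grab_frame(name): name is "side" or "top" or "wrist"; returns a dict with "image" (384x512x3 uint8, blue, green, red), "z_map" (384x512 float32, m along the optical axis (not along the pixel's ray), 0 where there is no reading), "K" (3x3 intrinsics, pixels), "xyz" and "rotation" of the camera in the world. Camera axes: x right, y up, looking along -z (the intrinsics and any distortion apply to the point x, -y, -z); pixel columns grow to the right and rows downward; lengths in m; the calibration is good to about 2 mm. The wrist camera is an equidistant fisheye: a pixel r from the principal point sees the ray r / f radians off the axis. A picture is of the moment at which its call begins.
- manip.job_done(): hands the job in, once; it reports no verdict.
The state is a dict: "time": time; "joint_pos": joint angles; "joint_vel": joint speeds; "joint_efforts": joint torques, N m; "tool_pos": TCP position; "tool_rot": TCP orientation; "contact_force": force on the tool from outside, world axes, zero at the start; "ft_torque": the same for the moment, N m; "gripper_width": opening from 0.0 (shut) to 1.0 (fully open).
Only numpy, scipy, OpenCV 4.12 (cv2) and the standard library are available. Lean on these libraries where they do the work, as an engineer would, in place of code of your own. Each camera call takes 0.05 s, during which the arm holds its last target.

## Task

Take the tall white porcelain filter crucible from the steel tray and fit it in the one holder of the filtration manifold that stands open. The rubber sleeve grips it tightly: work it down with a twisting motion rather than forcing it straight in, which drags the sleeve down with it, until its foot bottoms out on the seat inside, then let go and leave it upright and fully home there. How deep the seat lies has to be felt; don't press hard on it once it is reached, and leave the other things as they stand.

Things in the scene. Friction and masses are not known exactly. Their poses are not given: they have to be found in the camera images.
- crucible: Tall white porcelain filter crucible, 82 mm high, 60 g, standing upright on the tray. Origin: centre of its underside; z up. Foot 29 mm wide at the bottom, tapering to 34 mm at height 7; straight 34 mm to height 38; shoulder up to 43; from there to the rim a straight bowl of 42 mm diameter, to be gripped across the outside. Its turn about z does not matter.
- holder_mouth (a point): Centre of the mouth of the open holder, level with the top rim of its steel cup (66 mm outside, 58 mm high, on the manifold's top face, 75 mm over the bench); z up. Black rubber sleeve inside, its top flush with the rim and 39 mm wide there; two lips 6.5 and 14 mm below the rim narrow it to about 30 mm, spring open for the crucible and centre it. Resistance starts about 7 mm down.
- holder_seat: The fixed floor of the open holder; origin 46 mm straight below holder_mouth. It carries the seat: a strainer disc with a rubber washer, on packing rings of a height that differs each time and is not reported: 22 to 36 mm below the rim. On the seat, the washer gives 2 mm (0 to 3 N), then it is rigid: twisting on gains no depth and the force climbs. Home, 44 to 60 mm of the crucible stand above the rim.
- sleeve (a joint): How far the rubber sleeve is dragged down from its place, in m (0 at rest), against a spring of 3000 N/m. Pushed straight, the crucible sticks and takes the sleeve 7 to 12 mm down (20 to 35 N). While it is turned by about 1 rad for every 3 mm of descent it slides in at 5 to 13 N (2 to 4 mm). A sleeve still down at release lifts the crucible; turning it with no descent lets it slip back.
- port_full: Holder of the manifold like the open one, already taken by another such crucible, whose rim stands 110 mm above this origin; it does not move. Origin: centre of its foot on the manifold's top face, 58 mm below its rim. The three holders stand in a row, 110 mm apart, in any order.
- port_plugged: Holder of the manifold like the open one, closed by a grey rubber stopper 41 mm wide whose top is 84 mm above this origin; it does not move. Origin: centre of its foot on the manifold's top face.
- manifold: Stainless filtration manifold bolted to the bench: square bar 360 mm long (along its y), 56 mm wide, top face 75 mm high, with a hose nipple at the +y end and tap levers towards -x. Origin: centre of its underside on the bench.
- tray: Shallow steel tray, 170 mm (x) by 200 mm (y), 12 mm high, floor 3 mm thick, fixed. Origin: centre of its underside.
- small_crucible: Bystander: small plain porcelain crucible on the tray, 33 mm wide and 34 mm high, not the one wanted. Origin: centre of its underside.
- reagent_bottle: Bystander: glass bottle with blue cap, 70 mm wide, 140 mm high. Origin: centre of its underside.
- mortar: Bystander: porcelain mortar, 94 mm wide and 55 mm high, with its pestle leaning out to -x up to 100 mm high. Origin: centre of its underside.
- dish: Bystander: flat glass dish, 90 mm wide, 14 mm high. Origin: centre of its underside.
Not all that is in view belongs to the job. There is more than one size of the crucible; the one meant has the size given above.

How it is judged:
On the way, in this order (a step that is already met when the one before it is completed fails the run):
1. the crucible is lifted off the tray (height (world z) of crucible above 0.05 m), for 0.1 s.
2. its foot stands in the open holder's mouth (z of crucible in the frame of holder_mouth below -0.004 m and horizontal distance between crucible and holder_mouth below 0.006 m), for 0.1 s.
At the end, for the whole second after the job is handed in: the crucible stands at rest and upright (within 0.06 rad) in the open holder, centred within 4 mm, its foot at least 19 mm below the rim and bearing on the seat's washer (over 0.3 N, that is home within about 2 mm), the rubber sleeve back in its place within 3 mm (contact force between crucible and holder_seat above 0.3 N and z of crucible in the frame of holder_mouth below -0.019 m and horizontal distance between crucible and holder_mouth below 0.004 m and angle between crucible's own z axis and vertical below 0.06 rad and value of joint sleeve below 0.003 m and linear speed of crucible below 0.01 m/s); the robot touches nothing.
It fails at once if the rubber sleeve is dragged more than 7 mm down (value of joint sleeve above 0.007 m).
It fails at once if the crucible is pressed on the seat with over 25 N (contact force between crucible and holder_seat above 25 N).
It fails at once if the crucible is tipped over (more than 0.6 rad) (angle between crucible's own z axis and vertical above 0.6 rad).
It fails at once if a bystander (small crucible, bottle, mortar, dish) is moved more than 30 mm (distance of any of small_crucible, reagent_bottle, mortar, dish from where it was at the start of the episode above 0.03 m).
It also fails if it takes over 72 s, if anything falls off the work surface, if the arm or the gripper's body presses on something with over 40 N, if the wrist force passes 120 N, or if a joint passes its speed limit or range.

## Working session

There is one attempt and no reset: what is moved stays moved. The work goes in short steps, Python scripts to look and compute and a shell command to move; the robot and the scene stay as the last step left them, time stands still between calls to the robot, and variables do not carry over. Pictures are saved under pics/ and viewed, and the job is handed in when it is done.

```bash
ls; mkdir -p pics; cat > h.py <<'E'
import numpy as np, cv2
from plant import manip
def snap(n,fn):
    f=manip.grab_frame(n); cv2.imwrite('pics/'+fn+'.png',f['image']); np.savez('/tmp/'+fn+'.npz',**f); return f
def world(f,u,v,z=None):
    K=np.array(f['K']);d=float(f['z_map'][int(round(v)),int(round(u))]) if z is None else z
    p=np.array([(u-K[0,2])/K[0,0]*d,-(v-K[1,2])/K[1,1]*d,-d])
    return np.array(f['rotation'])@p+np.array(f['xyz'])
E
python3 - <<'E'
from h import *
for n in('side','top','wrist'):
    f=snap(n,n+'0'); print(n,np.round(f['K'],1).tolist(),f['xyz'],np.round(f['rotation'],3).tolist(),f.keys())
print(manip.state())
E
```

```text
pics
side [[356.8, 0.0, 253.5], [0.0, 356.8, 191.1], [0.0, 0.0, 1.0]] [ 0.37139511 -0.74156644  0.66738653] [0.885, 0.46, -0.025, -0.072] dict_keys(['image', 'z_map', 'K', 'xyz', 'rotation'])
top [[401.7, 0.0, 258.7], [0.0, 401.7, 185.5], [0.0, 0.0, 1.0]] [0.37504288 0.02639042 1.21125742] [0.711, 0.041, -0.038, -0.701] dict_keys(['image', 'z_map', 'K', 'xyz', 'rotation'])
wrist [[297.3, 0.0, 252.5], [0.0, 297.3, 190.3], [0.0, 0.0, 1.0]] [ 0.26101385 -0.57053864  0.37233906] [0.805, -0.108, 0.079, -0.579] dict_keys(['image', 'z_map', 'K', 'xyz', 'rotation'])
{'time': 0.15, 'joint_pos': array([-1.36598624e+00,  5.32423660e-02,  1.61401201e+00, -1.07430879e-05,
        1.47600585e+00, -1.19026450e-01]), 'joint_vel': array([-0.00022467, -0.00278825, -0.00413983,  0.0002124 ,  0.00171874,
        0.00268213]), 'joint_efforts': array([ 1.48285591e-05, -3.94242597e+01, -3.70722163e+01, -1.54551312e-04,
        4.69596780e-03,  2.04261789e-05]), 'tool_pos': array([ 0.19875765, -0.59202385,  0.23030244]), 'tool_rot': array([-5.59814522e-04,  8.11851609e-01, -5.83863229e-01, -6.17929889e-04]), 'contact_force': array([ 0.43295794, -0.28120059, -0.81089251]), 'ft_torque': array([ 0.01971046, -0.02789371, -0.00403614]), 'gripper_width': 1.0011072886914114}
```

View pics/top0.png

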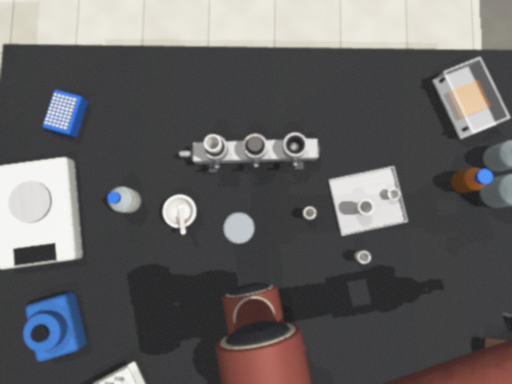

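View pics/side0.png

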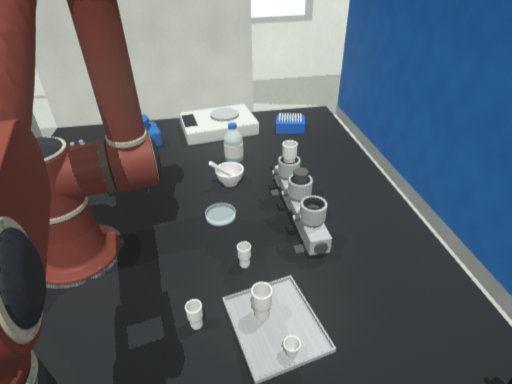

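The top view shows the tray around (368,200), with the tall crucible at (365,207) and the small one at (392,195). Two other crucibles stand on the bench. The dark, open holder is at (294,145). I'll enlarge those areas and measure.

```bash
python3 - <<'E'
from h import *
f=dict(np.load('/tmp/top0.npz'))
a=cv2.resize(f['image'][125:225,270:420],None,fx=5,fy=5,interpolation=cv2.INTER_CUBIC);cv2.imwrite('pics/t0c.png',a)
g=dict(np.load('/tmp/side0.npz'))
a=cv2.resize(g['image'][180:380,180:360],None,fx=3,fy=3,interpolation=cv2.INTER_CUBIC);cv2.imwrite('pics/s0c.png',a)
def cloud(f):
    v,u=np.mgrid[:384,:512];d=f['z_map'];K=f['K']
    p=np.stack([(u-K[0,2])/K[0,0]*d,-(v-K[1,2])/K[1,1]*d,-d],-1)
    return p@f['rotation'].T+f['xyz']
P=cloud(f);Q=cloud(g)
np.set_printoptions(precision=4,suppress=True)
def fit(P,c,r,zl,zh,n):
    m=(np.hypot(P[...,0]-c[0],P[...,1]-c[1])<r)&(P[...,2]>zl)&(P[...,2]<zh)
    p=P[m]
    if len(p)<4: print(n,'few',len(p));return
    (cx,cy),R=cv2.minEnclosingCircle(p[:,:2].astype(np.float32)*1000)
    print(n,len(p),p.mean(0),'circ',cx,cy,R, 'zmax',p[:,2].max())
for n,(u,v) in dict(tall=(365,207),small=(392,195),b1=(309,213),b2=(363,257),open=(294,145),plug=(255,146),full=(214,145)).items():
    w=world(f,u,v);print(n,w)
    for nm,C in(('top',P),('side',Q)):
        m=(np.hypot(C[...,0]-w[0],C[...,1]-w[1])<.05)&(C[...,2]>.02);z=np.percentile(C[m][:,2],97) if m.any() else 0
        fit(C,w,.05,z-.006,z+.006,nm+' z%.3f'%z)
E
```

```text
Traceback (most recent call last):
ValueError: matmul: Input operand 1 has a mismatch in its core dimension 0, with gufunc signature (n?,k),(k,m?)->(n?,m?) (size 4 is different from 3)
```

View pics/t0c.png

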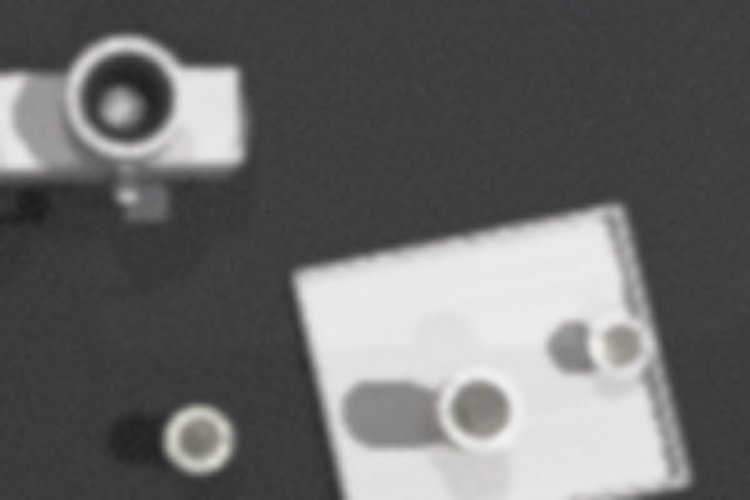

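View pics/s0c.png

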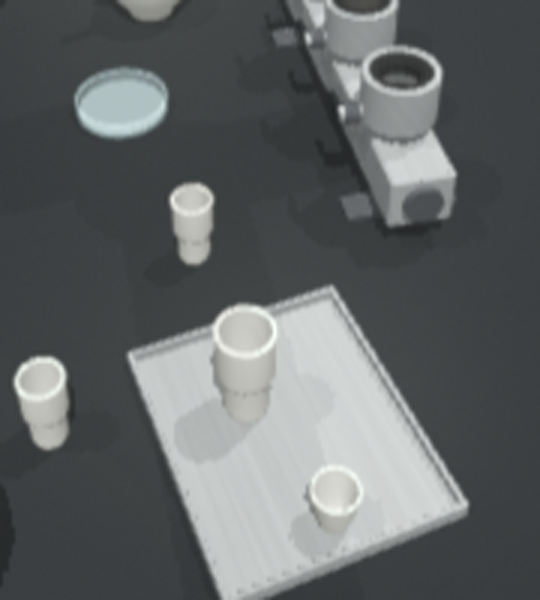

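The crops show the tall crucible's rim at (365.6,207) and the open holder's rim at (295,144.4) in the top picture. The camera rotation is a quaternion, so I'll fix that in my code.

```bash
cat > h.py <<'E'
import numpy as np, cv2
from scipy.spatial.transform import Rotation as Ro
from scipy.optimize import least_squares
from plant import manip
np.set_printoptions(precision=4,suppress=True)
def RM(q): q=np.array(q);return Ro.from_quat([q[1],q[2],q[3],q[0]]).as_matrix()
def snap(n,fn):
    f=manip.grab_frame(n); cv2.imwrite('pics/'+fn+'.png',f['image']); np.savez('/tmp/'+fn+'.npz',**f); return f
def load(fn): return dict(np.load('/tmp/'+fn+'.npz'))
def cloud(f):
    v,u=np.mgrid[:384,:512];d=f['z_map'];K=f['K']
    p=np.stack([(u-K[0,2])/K[0,0]*d,-(v-K[1,2])/K[1,1]*d,-d],-1)
    return p@RM(f['rotation']).T+f['xyz']
def onplane(f,u,v,z):
    K=f['K'];r=RM(f['rotation'])@np.array([(u-K[0,2])/K[0,0],-(v-K[1,2])/K[1,1],-1]);c=f['xyz'];return c+r*(z-c[2])/r[2]
def circ(p):
    s=least_squares(lambda q:np.hypot(p[:,0]-q[0],p[:,1]-q[1])-q[2],[*p[:,:2].mean(0),.02],loss='soft_l1',f_scale=.001);return s.x
E
python3 - <<'E'
from h import *
f=load('top0');g=load('side0');P=cloud(f);Q=cloud(g)
for n,(u,v,z) in dict(tall=(365.6,207,.085),small=(393.5,194,.037),b1=(309.5,213,.06),b2=(363,257,.06),open=(295,144.4,.133),plug=(255,146,.159),full=(214,145,.185)).items():
    w=onplane(f,u,v,z);print(n,'ray',w)
    for nm,C in(('top',P),('side',Q)):
        m=(np.hypot(C[...,0]-w[0],C[...,1]-w[1])<.045)&(C[...,2]>.02)
        if m.sum()<5: continue
        z=np.percentile(C[m][:,2],96);p=C[m];p=p[p[:,2]>z-.005];print('  ',nm,z,len(p),(p.min(0)+p.max(0))/2,p.max(0)-p.min(0),circ(p))
E
```

```text
tall ray [ 0.4448 -0.269   0.085 ]
   top 0.08725804542051634 53 [ 0.4462 -0.2686  0.0853] [0.0423 0.0431 0.0059] [ 0.4462 -0.268   0.02  ]
   side 0.08519912649771211 119 [ 0.4449 -0.2723  0.0841] [0.042  0.0429 0.0076] [ 0.4453 -0.2723  0.0199]
small ray [ 0.487  -0.3639  0.037 ]
   top 0.04012995684362322 22 [ 0.4883 -0.3621  0.0389] [0.0323 0.0305 0.0066] [ 0.4881 -0.3622  0.0154]
   side 0.03779672873256876 91 [ 0.4874 -0.3668  0.036 ] [0.0318 0.032  0.0062] [ 0.4872 -0.3668  0.0152]
b1 ray [ 0.427  -0.1149  0.06  ]
   top 0.06589127347291192 26 [ 0.4282 -0.1144  0.0641] [0.0316 0.0319 0.006 ] [ 0.4285 -0.1134  0.0154]
   side 0.06332502132503698 63 [ 0.4276 -0.1171  0.062 ] [0.032  0.0341 0.007 ] [ 0.4276 -0.1175  0.0156]
b2 ray [ 0.3049 -0.266   0.06  ]
   top 0.06564090098749827 30 [ 0.3065 -0.2666  0.0646] [0.0309 0.0321 0.0078] [ 0.3061 -0.2664  0.0156]
   side 0.06342555174707731 86 [ 0.3051 -0.2706  0.0619] [0.0321 0.0325 0.0069] [ 0.305  -0.2707  0.0155]
open ray [ 0.6103 -0.0664  0.133 ]
   top 0.1353827030908055 271 [ 0.6116 -0.065   0.1345] [0.062  0.0634 0.0082] [ 0.6108 -0.0656  0.0262]
   side 0.13335157264885242 277 [ 0.6101 -0.0703  0.1316] [0.0653 0.0671 0.0065] [ 0.609  -0.0715  0.027 ]
plug ray [0.5988 0.0424 0.159 ]
   top 0.16123957037581102 171 [0.6068 0.0451 0.1603] [0.0392 0.0374 0.008 ] [0.6066 0.0438 0.014 ]
   side 0.15905807535519464 115 [0.6048 0.0391 0.1572] [0.0397 0.0415 0.0063] [0.6052 0.0381 0.0155]
full ray [0.5945 0.1487 0.185 ]
   top 0.18522610708291623 68 [0.6012 0.1542 0.1849] [0.0408 0.0419 0.0089] [0.6011 0.1539 0.02  ]
   side 0.18362689307005442 74 [0.6002 0.1501 0.1825] [0.0429 0.0427 0.0073] [0.6002 0.1498 0.0199]
```

```bash
cat >> h.py <<'E'
def delta(target,yaw=0):
    s=manip.state();R=RM(s['tool_rot']);d=R.T@(np.array(target)-s['tool_pos'])
    # tilt correction + jaw heading
    print('t',round(s['time'],2),'pos',s['tool_pos'],'toolx',R[:,0],'toolz',R[:,2],'q6',round(s['joint_pos'][5],3),'F',s['contact_force'],'w',round(s['gripper_width'],3))
    print('delta tool',d); return d
E
python3 - <<'E'
from h import *
delta([.4,-.28,.23])
E
```

```text
t 0.15 pos [ 0.1988 -0.592   0.2303] toolx [ 0.3182 -0.948  -0.0017] toolz [-0.0003  0.0016 -1.    ] q6 -0.119 F [ 0.433  -0.2812 -0.8109] w 1.001
delta tool [-0.2318 -0.2901  0.0007]
```

View pics/wrist0.png

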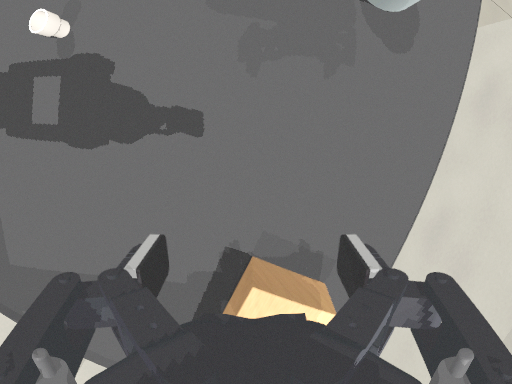

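The wrist view shows the open jaws at about (150,260) and (360,260), with open bench ahead. Now I'll move above the tray.

```bash
python3 -m handwheel '[{"dx":-0.035,"dy":-0.045},{"dx":-0.072,"dy":-0.09},{"dx":-0.108,"dy":-0.135},{"dx":-0.144,"dy":-0.18},{"dx":-0.18,"dy":-0.225}]' && python3 -m handwheel '[{"dx":-0.03,"dy":-0.04},{"dx":-0.052,"dy":-0.065},{"dx":-0.052,"dy":-0.065}]'
python3 - <<'E'
from h import *
snap('wrist','wrist1')
f=snap('top','top1')
delta([.4455,-.27,.16])
w=load('wrist1');print(w['xyz'],RM(w['rotation']))
E
```

```text
t 0.25 pos [ 0.1988 -0.5922  0.2307] toolx [ 0.3182 -0.948  -0.001 ] toolz [-0.0002  0.001  -1.    ] q6 -0.119 F [ 0.5155  0.145  -0.2869] w 1.0
delta tool [-0.2269 -0.3364  0.071 ]
[ 0.261  -0.5706  0.3725] [[ 0.318   0.9142  0.2513]
 [-0.9481  0.3071  0.0824]
 [-0.0018 -0.2645  0.9644]]invalid input at $[0]: expected keys dx, dy, dz, ax, ay, az
```

View pics/wrist1.png

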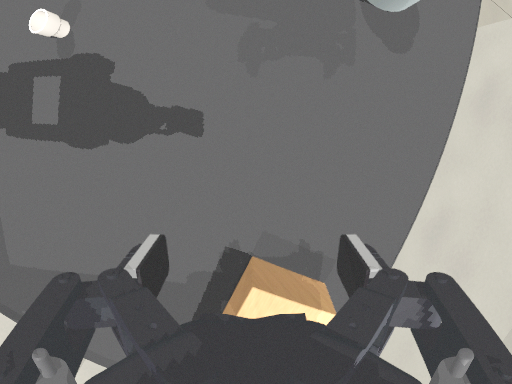

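Nothing moved, because every row needs all six keys. The picture is unchanged.

```bash
python3 -m handwheel '[{"dx":-0.035,"dy":-0.045,"dz":0,"ax":0,"ay":0,"az":0},{"dx":-0.072,"dy":-0.09,"dz":0,"ax":0,"ay":0,"az":0},{"dx":-0.108,"dy":-0.135,"dz":0,"ax":0,"ay":0,"az":0},{"dx":-0.144,"dy":-0.18,"dz":0,"ax":0,"ay":0,"az":0},{"dx":-0.18,"dy":-0.225,"dz":0,"ax":0,"ay":0,"az":0}]' && python3 -m handwheel '[{"dx":-0.03,"dy":-0.04,"dz":0,"ax":0,"ay":0,"az":0},{"dx":-0.052,"dy":-0.065,"dz":0,"ax":0,"ay":0,"az":0},{"dx":-0.052,"dy":-0.065,"dz":0,"ax":0,"ay":0,"az":0}]'
python3 - <<'E'
from h import *
snap('wrist','wrist2')
delta([.4455,-.27,.16])
w=load('wrist2');print(w['xyz'],RM(w['rotation']))
E
```

```text
time: 0.88
tool_pos: [0.3556, -0.3486, 0.2313]
tool_rot: [-0.0, 0.812, -0.584, 0.0]
contact_force: [0.9, -0.4, 0.6]
gripper_width: 1.0
time: 1.25
tool_pos: [0.4007, -0.2787, 0.2313]
tool_rot: [-0.0, 0.813, -0.582, 0.0]
contact_force: [-0.1, -0.2, 0.2]
gripper_width: 1.001
t 1.3 pos [ 0.4002 -0.2797  0.2313] toolx [ 0.3201 -0.9474  0.0004] toolz [-0.0001 -0.0005 -1.    ] q6 0.483 F [-0.0469 -0.6785 -1.2394] w 1.003
delta tool [ 0.0053 -0.046   0.0713]
[ 0.4629 -0.2567  0.3735] [[ 0.3215  0.9132  0.2505]
 [-0.9469  0.31    0.0849]
 [-0.0001 -0.2645  0.9644]]
```

View pics/wrist2.png

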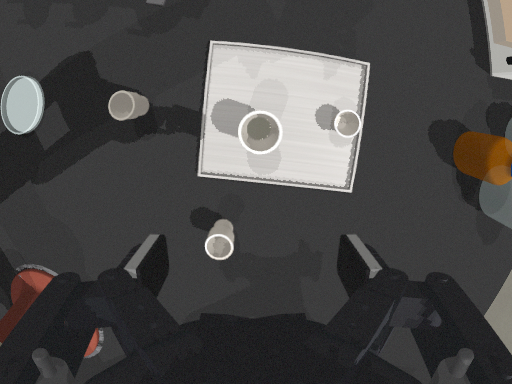

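The wrist view shows the tall crucible's rim centred at about (260,132), the small one at (347,123), and a bench crucible at (220,246).

```bash
cat >> h.py <<'E'
def fish(w,u,v,z):
    K=w['K'];x=(u-K[0,2])/K[0,0];y=(v-K[1,2])/K[1,1];t=np.hypot(x,y)
    k=np.sin(t)/t if t>1e-9 else 1
    r=RM(w['rotation'])@np.array([x*k,-y*k,-np.cos(t)]);c=w['xyz'];return c+r*(z-c[2])/r[2]
def wcirc(w,u,v,z,half=60,thr=None):
    pass
E
python3 - <<'E'
from h import *
w=load('wrist2')
im=w['image'];cv2.imwrite('pics/w2c.png',cv2.resize(im[90:180,200:320],None,fx=6,fy=6,interpolation=cv2.INTER_CUBIC))
for uv in((260,132),(238.5,132),(282,132),(260,110.5),(260,153)): print(fish(w,*uv,.085))
print('b2',fish(w,220,247,.063))
E
```

```text
[ 0.4456 -0.2702  0.085 ]
[ 0.439  -0.2505  0.085 ]
[ 0.4527 -0.2903  0.085 ]
[ 0.4654 -0.2634  0.085 ]
[ 0.4261 -0.2769  0.085 ]
b2 [ 0.3054 -0.2702  0.063 ]
```

View pics/w2c.png

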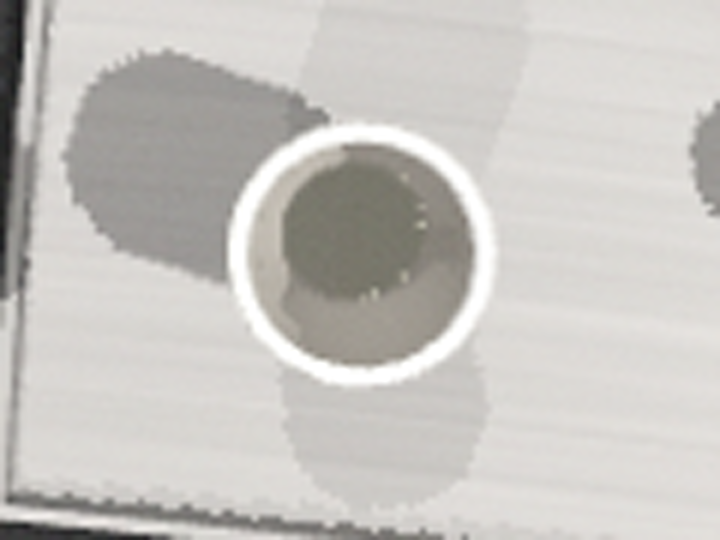

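The rim centre comes out at (0.4455,-0.2705), which agrees with the mean of the top and side views. I'll move over it and descend in two calls.

```bash
python3 -m handwheel '[{"dx":0.003,"dy":-0.023,"dz":0,"ax":0,"ay":0,"az":0},{"dx":0.0058,"dy":-0.046,"dz":0,"ax":0,"ay":0,"az":0},{"dx":0.0058,"dy":-0.046,"dz":0.03,"ax":0,"ay":0,"az":0},{"dx":0.0058,"dy":-0.046,"dz":0.07,"ax":0,"ay":0,"az":0},{"dx":0.0058,"dy":-0.046,"dz":0.1,"ax":0,"ay":0,"az":0}]' 
python3 - <<'E'
from h import *
snap('wrist','wrist3')
delta([.4455,-.2705,.053])
E
```

```text
time: 1.92
tool_pos: [0.4443, -0.2721, 0.1294]
tool_rot: [0.0, 0.811, -0.585, -0.001]
contact_force: [-0.7, 0.1, -0.5]
gripper_width: 1.006
t 1.98 pos [ 0.4422 -0.2703  0.125 ] toolx [ 0.3164 -0.9486 -0.0072] toolz [-0.007   0.0053 -1.    ] q6 0.557 F [-1.8211  1.7961 -2.6321] w 0.998
delta tool [ 0.0018 -0.0034  0.0719]
```

View pics/wrist3.png

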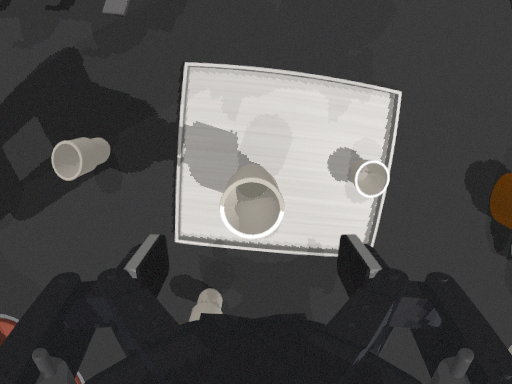

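The crucible's rim is at (252,208), centred between the jaws and ahead of them. The arm was still swinging slightly, so I'll let it settle before descending.

```bash
python3 -m handwheel '[{"dx":0,"dy":0,"dz":0,"ax":0,"ay":0,"az":0},{"dx":0,"dy":0,"dz":0,"ax":0,"ay":0,"az":0},{"dx":0,"dy":0,"dz":0,"ax":0,"ay":0,"az":0}]' 
python3 - <<'E'
from h import *
w=snap('wrist','wrist4')
delta([.4455,-.2705,.053])
im=w['image'].astype(int);
b=(im.min(2)>235).astype(np.uint8);b[:150]=0;b[245:]=0;b[:,:210]=0;b[:,295:]=0
v,u=np.nonzero(b);p=np.array([fish(w,a,c,.085) for a,c in zip(u,v)]);print(len(p),circ(p))
E
```

```text
time: 2.35
tool_pos: [0.4462, -0.2721, 0.1333]
tool_rot: [0.0, 0.812, -0.584, 0.002]
contact_force: [0.8, -0.5, 0.4]
gripper_width: 0.998
t 2.4 pos [ 0.4462 -0.2719  0.133 ] toolx [ 0.3181 -0.9481  0.0024] toolz [ 0.0022 -0.0018 -1.    ] q6 0.557 F [ 0.7526  0.5918 -0.2441] w 1.001
delta tool [-0.0017  0.0003  0.08  ]
336 [ 0.4456 -0.2701  0.0201]
```

View pics/wrist4.png

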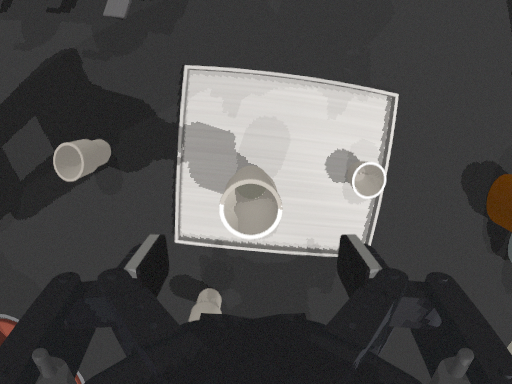

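The rim is steady at (251,208) and fits to (0.4456,-0.2701), radius 20 mm. Now I'll descend and close.

```bash
python3 -m handwheel '[{"dx":-0.0017,"dy":0.0003,"dz":0.02,"ax":0,"ay":0,"az":0},{"dx":-0.0017,"dy":0.0003,"dz":0.045,"ax":0,"ay":0,"az":0},{"dx":-0.0017,"dy":0.0003,"dz":0.065,"ax":0,"ay":0,"az":0},{"dx":-0.0017,"dy":0.0003,"dz":0.075,"ax":0,"ay":0,"az":0},{"dx":-0.0017,"dy":0.0003,"dz":0.08,"ax":0,"ay":0,"az":0}]' 
python3 -m handwheel '[{"dx":0,"dy":0,"dz":0,"ax":0,"ay":0,"az":0},{"dx":0,"dy":0,"dz":0,"ax":0,"ay":0,"az":0},{"dx":0,"dy":0,"dz":0,"ax":0,"ay":0,"az":0}]' 
python3 - <<'E'
from h import *
delta([.4456,-.2701,.053])
E
```

```text
time: 3.02
tool_pos: [0.4442, -0.2692, 0.0503]
tool_rot: [-0.0, 0.812, -0.584, -0.001]
contact_force: [-0.1, 0.5, -0.6]
gripper_width: 1.004
time: 3.4
tool_pos: [0.445, -0.27, 0.0521]
tool_rot: [0.0, 0.812, -0.584, 0.001]
contact_force: [0.8, -0.0, -0.6]
gripper_width: 0.998
t 3.4 pos [ 0.445  -0.27    0.0521] toolx [ 0.3182 -0.948   0.0012] toolz [ 0.0011 -0.0009 -1.    ] q6 0.559 F [ 0.7771 -0.0444 -0.5771] w 0.998
delta tool [ 0.0003 -0.0005 -0.0009]
```

```bash
for i in 1 2; do python3 -m handwheel '[{"dx":0,"dy":0,"dz":0,"ax":0,"ay":0,"az":0},{"dx":0,"dy":0,"dz":0,"ax":0,"ay":0,"az":0},{"dx":0,"dy":0,"dz":0,"ax":0,"ay":0,"az":0},{"dx":0,"dy":0,"dz":0,"ax":0,"ay":0,"az":0},{"dx":0,"dy":0,"dz":0,"ax":0,"ay":0,"az":0}]' 255; done
python3 - <<'E'
from h import *
delta([.4456,-.2701,.053])
snap('wrist','wrist5')
E
```

```text
time: 4.03
tool_pos: [0.4449, -0.27, 0.0517]
tool_rot: [0.0, 0.812, -0.584, 0.0]
contact_force: [0.7, -0.8, 1.1]
gripper_width: 0.477
time: 4.65
tool_pos: [0.4449, -0.2699, 0.0517]
tool_rot: [0.0, 0.812, -0.584, 0.0]
contact_force: [-0.1, -1.0, 4.2]
gripper_width: 0.476
t 4.65 pos [ 0.4449 -0.2699  0.0517] toolx [ 0.3182 -0.948   0.0009] toolz [ 0.0006 -0.0007 -1.    ] q6 0.559 F [-0.1421 -1.0177  4.2313] w 0.476
delta tool [ 0.0004 -0.0006 -0.0013]
```

View pics/wrist5.png

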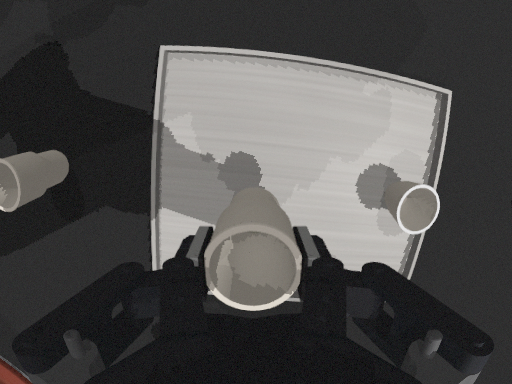

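The crucible is gripped at (253,265) between the pads, with a width of about 40.5 mm. Next I'll lift it.

```bash
python3 -m handwheel '[{"dx":0,"dy":0,"dz":-0.02,"ax":0,"ay":0,"az":0},{"dx":0,"dy":0,"dz":-0.055,"ax":0,"ay":0,"az":0},{"dx":0,"dy":0,"dz":-0.1,"ax":0,"ay":0,"az":0},{"dx":0,"dy":0,"dz":-0.145,"ax":0,"ay":0,"az":0},{"dx":0,"dy":0,"dz":-0.18,"ax":0,"ay":0,"az":0}]' 
python3 -m handwheel '[{"dx":0,"dy":0,"dz":-0.015,"ax":0,"ay":0,"az":0},{"dx":0,"dy":0,"dz":-0.02,"ax":0,"ay":0,"az":0},{"dx":0,"dy":0,"dz":-0.02,"ax":0,"ay":0,"az":0}]' 
python3 - <<'E'
from h import *
delta([.58,-.1,.25])
E
```

```text
time: 5.32
tool_pos: [0.444, -0.2688, 0.2317]
tool_rot: [-0.0, 0.812, -0.584, -0.001]
contact_force: [0.7, 0.3, -0.6]
gripper_width: 0.475
time: 5.7
tool_pos: [0.444, -0.2691, 0.2494]
tool_rot: [-0.0, 0.812, -0.584, -0.002]
contact_force: [0.6, 0.3, -1.0]
gripper_width: 0.476
t 5.7 pos [ 0.444  -0.2691  0.2494] toolx [ 0.3182 -0.948  -0.0027] toolz [-0.0023  0.0021 -1.    ] q6 0.559 F [ 0.6126  0.2612 -0.998 ] w 0.476
delta tool [-0.117  -0.1827 -0.0005]
```

```bash
python3 -m handwheel '[{"dx":-0.02,"dy":-0.023,"dz":0,"ax":0,"ay":0,"az":0},{"dx":-0.05,"dy":-0.058,"dz":0,"ax":0,"ay":0,"az":0},{"dx":-0.086,"dy":-0.1,"dz":0,"ax":0,"ay":0,"az":0},{"dx":-0.116,"dy":-0.134,"dz":0,"ax":0,"ay":0,"az":0},{"dx":-0.136,"dy":-0.157,"dz":0,"ax":0,"ay":0,"az":0}]' 
python3 -m handwheel '[{"dx":0,"dy":0,"dz":0,"ax":0,"ay":0,"az":0},{"dx":0,"dy":0,"dz":0,"ax":0,"ay":0,"az":0},{"dx":0,"dy":0,"dz":0,"ax":0,"ay":0,"az":0},{"dx":0,"dy":0,"dz":0,"ax":0,"ay":0,"az":0},{"dx":0,"dy":0,"dz":0,"ax":0,"ay":0,"az":0}]' 
python3 - <<'E'
from h import *
delta([.6105,-.068,.25])
w=snap('wrist','wrist6');snap('side','side6');snap('top','top6')
cv2.imwrite('pics/w6c.png',cv2.resize(w['image'][60:340,110:400],None,fx=2,fy=2,interpolation=cv2.INTER_CUBIC))
E
```

```text
time: 6.32
tool_pos: [0.5499, -0.0886, 0.2488]
tool_rot: [0.001, 0.812, -0.583, -0.002]
contact_force: [-0.2, -0.6, -1.0]
gripper_width: 0.476
time: 6.95
tool_pos: [0.55, -0.0913, 0.2514]
tool_rot: [-0.0, 0.812, -0.584, 0.0]
contact_force: [0.1, 0.6, -0.4]
gripper_width: 0.477
t 6.95 pos [ 0.55   -0.0913  0.2514] toolx [ 0.3173 -0.9483  0.0001] toolz [ 0.0002 -0.     -1.    ] q6 0.95 F [ 0.1188  0.5871 -0.3969] w 0.477
delta tool [-0.0029 -0.0647  0.0014]
```

View pics/wrist6.png

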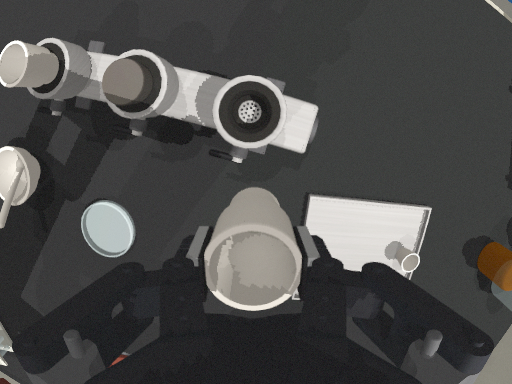

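View pics/side6.png

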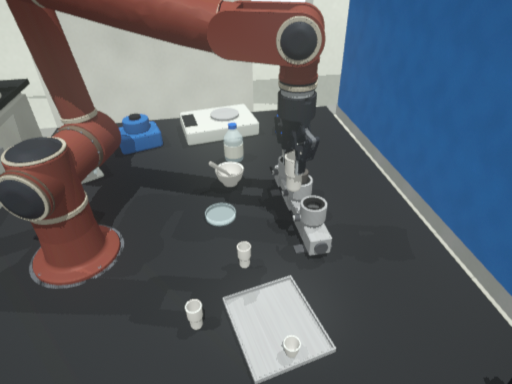

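View pics/top6.png

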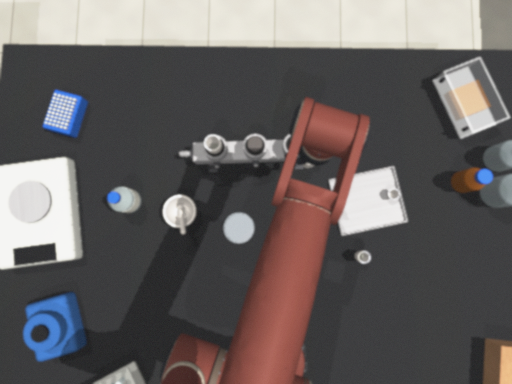

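The wrist view shows the open holder's cup ring centred near (250,112), with its strainer at (250,111). The held crucible's rim is centred near (253,262). I'll measure both in this one image.

```bash
python3 - <<'E'
from h import *
w=load('wrist6');im=w['image']
a=cv2.resize(im[65:160,200:300],None,fx=6,fy=6,interpolation=cv2.INTER_CUBIC);cv2.imwrite('pics/w6a.png',a)
a=cv2.resize(im[180:320,190:320],None,fx=4,fy=4,interpolation=cv2.INTER_CUBIC);cv2.imwrite('pics/w6b.png',a)
E
```

```text
(no output)
```

View pics/w6a.png

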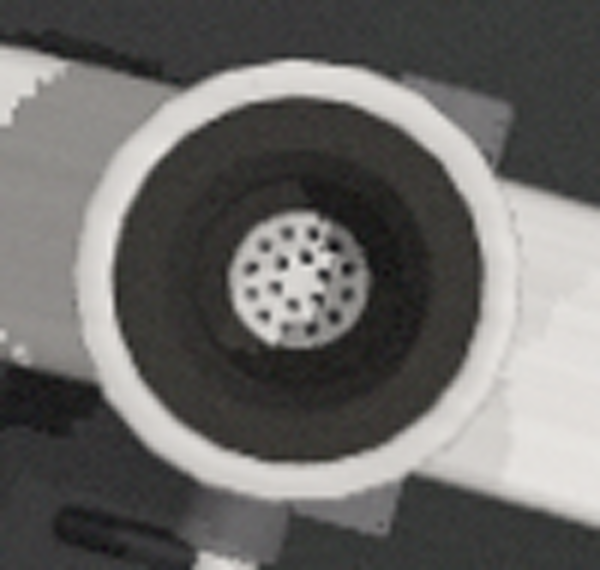

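View pics/w6b.png

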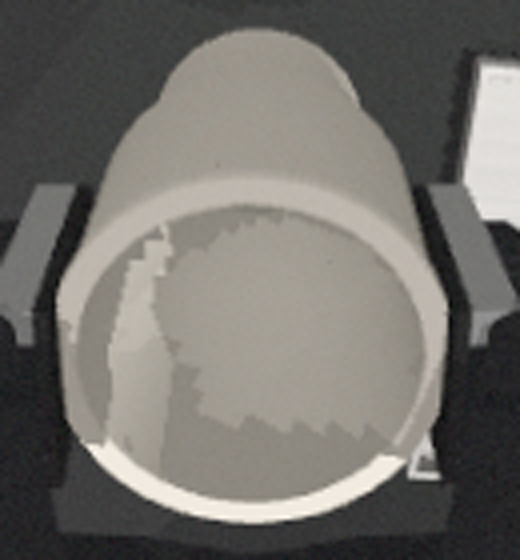

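```bash
python3 - <<'E'
from h import *
w=load('wrist6')
def pts(L,s,ox,oy,z): return np.array([fish(w,ox+(x+.5)/s-.5,oy+(y+.5)/s-.5,z) for x,y in L])
o=pts([(77,275),(519,275),(298,60),(298,499)],6,200,65,.133);i=pts([(114,280),(484,280),(298,97),(298,464)],6,200,65,.133)
for p in(o,i): print('holder',circ(p))
c=pts([(57,310),(447,310),(252,175),(252,523),(120,215),(390,220),(90,443),(402,455)],4,190,180,.2514+.0333)
print('rim',circ(c),'tcp .55 -.0913', c[:,:2])
Rt=np.array([.3173,-.9483])
E
```

```text
holder [ 0.611  -0.067   0.0321]
holder [ 0.6109 -0.0672  0.0269]
rim [ 0.551  -0.0901  0.0212] tcp .55 -.0913 [[ 0.5502 -0.069 ]
 [ 0.563  -0.1075]
 [ 0.5711 -0.0834]
 [ 0.5302 -0.0971]
 [ 0.5628 -0.0723]
 [ 0.5708 -0.0981]
 [ 0.535  -0.0767]
 [ 0.5444 -0.1098]]
```

The holder mouth is at (0.611,-0.067), in agreement with the other views. The crucible sits about 1 mm off the TCP, so I'm aiming the TCP at (0.610,-0.068). I'll move over the holder and wind the wrist up to the end of its range, so the insertion has a long turn the other way.

```bash
python3 -m handwheel '[{"dx":-0.001,"dy":-0.013,"dz":0,"ax":0,"ay":0,"az":0.18},{"dx":-0.0015,"dy":-0.03,"dz":0,"ax":0,"ay":0,"az":0.36},{"dx":-0.002,"dy":-0.047,"dz":0,"ax":0,"ay":0,"az":0.54},{"dx":-0.003,"dy":-0.06,"dz":0,"ax":0,"ay":0,"az":0.72},{"dx":-0.0031,"dy":-0.0643,"dz":0,"ax":0,"ay":0,"az":0.9}]' 
python3 -m handwheel '[{"dx":0,"dy":0,"dz":0,"ax":0,"ay":0,"az":0.18},{"dx":0,"dy":0,"dz":0,"ax":0,"ay":0,"az":0.36},{"dx":0,"dy":0,"dz":0,"ax":0,"ay":0,"az":0.54},{"dx":0,"dy":0,"dz":0,"ax":0,"ay":0,"az":0.72},{"dx":0,"dy":0,"dz":0,"ax":0,"ay":0,"az":0.9}]' 
python3 -m handwheel '[{"dx":0,"dy":0,"dz":0,"ax":0,"ay":0,"az":0},{"dx":0,"dy":0,"dz":0.015,"ax":0,"ay":0,"az":0},{"dx":0,"dy":0,"dz":0.03,"ax":0,"ay":0,"az":0},{"dx":0,"dy":0,"dz":0.045,"ax":0,"ay":0,"az":0},{"dx":0,"dy":0,"dz":0.045,"ax":0,"ay":0,"az":0}]' 
python3 - <<'E'
from h import *
delta([.61,-.068,.19])
w=snap('wrist','wrist7');s=snap('side','side7')
cv2.imwrite('pics/s7c.png',cv2.resize(s['image'][100:270,230:370],None,fx=4,fy=4,interpolation=cv2.INTER_CUBIC)[:600])
E
```

```text
time: 7.72
tool_pos: [0.6107, -0.0671, 0.2511]
tool_rot: [-0.0, -0.475, 0.88, 0.0]
contact_force: [0.0, -0.1, -0.1]
gripper_width: 0.478
time: 8.35
tool_pos: [0.6102, -0.0674, 0.2513]
tool_rot: [-0.0, -0.044, 0.999, 0.0]
contact_force: [-0.5, 1.1, -2.0]
gripper_width: 0.479
time: 8.98
tool_pos: [0.6088, -0.067, 0.2034]
tool_rot: [-0.002, -0.047, 0.999, 0.001]
contact_force: [-0.8, -0.4, -1.3]
gripper_width: 0.477
t 8.97 pos [ 0.6088 -0.067   0.2034] toolx [-0.9955 -0.0948  0.0044] toolz [-0.0045  0.0011 -1.    ] q6 2.816 F [-0.7638 -0.4082 -1.3251] w 0.477
delta tool [-0.0012 -0.0011  0.0134]
```

View pics/wrist7.png

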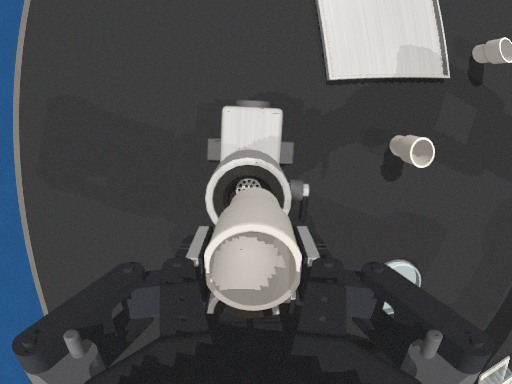

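View pics/s7c.png

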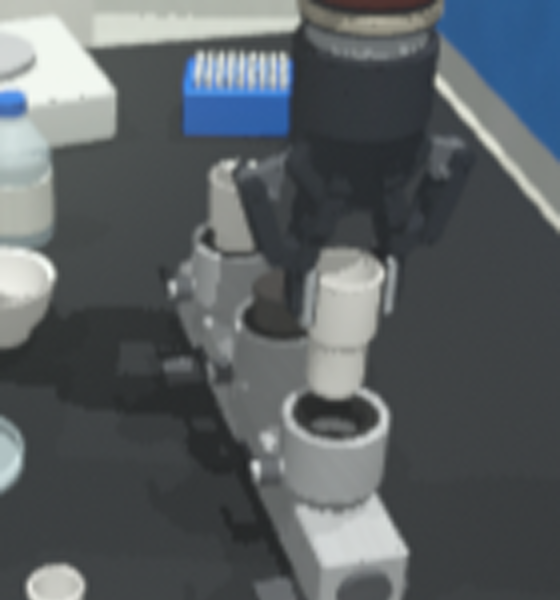

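In the wrist view the cup is at (248,192) with the crucible's foot in front of it. In the side crop the crucible is right above the cup. From this opposite yaw I can check the alignment again.

```bash
python3 - <<'E'
from h import *
w=load('wrist7');im=w['image']
cv2.imwrite('pics/w7a.png',cv2.resize(im[135:325,190:310],None,fx=3,fy=3,interpolation=cv2.INTER_CUBIC))
E
```

```text
(no output)
```

View pics/w7a.png

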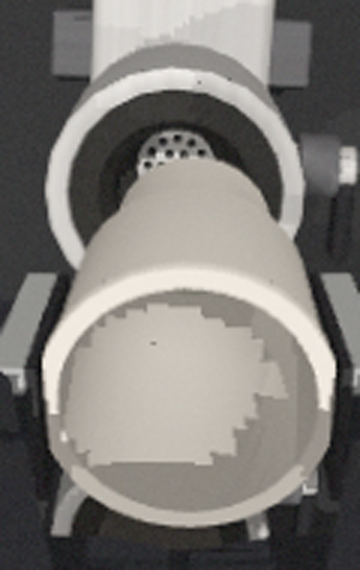

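```bash
python3 - <<'E'
from h import *
w=load('wrist7')
def pts(L,z,s=3,ox=190,oy=135): return np.array([fish(w,ox+(x+.5)/s-.5,oy+(y+.5)/s-.5,z) for x,y in L])
o=pts([(46,180),(303,180),(174,67),(85,100),(265,102),(60,235)],.133)
def cr(p,r): return least_squares(lambda q:np.hypot(p[:,0]-q[0],p[:,1]-q[1])-r,p[:,:2].mean(0)).x
print('holder',circ(o),cr(o,.0325))
c=pts([(43,380),(335,380),(188,265),(190,525),(100,290),(285,295),(95,485),(290,480)],.2034+.0333)
print('rim',circ(c)); delta([.61,-.068,.19])
E
```

```text
holder [ 0.6108 -0.0682  0.0319] [ 0.6105 -0.0676]
rim [ 0.6079 -0.0697  0.0207]
t 9.07 pos [ 0.6101 -0.0673  0.206 ] toolx [-0.9955 -0.0947  0.0005] toolz [-0.0005  0.0001 -1.    ] q6 2.816 F [ 0.0429  0.2421 -1.2482] w 0.48
delta tool [ 0.0001 -0.0007  0.016 ]
```

Everything agrees within 1–2 mm, so I'll lower the foot to just inside the mouth and read the force.

```bash
python3 -m handwheel '[{"dx":0,"dy":0,"dz":0.008,"ax":0,"ay":0,"az":0},{"dx":0,"dy":0,"dz":0.016,"ax":0,"ay":0,"az":0},{"dx":0,"dy":0,"dz":0.023,"ax":0,"ay":0,"az":0},{"dx":0,"dy":0,"dz":0.027,"ax":0,"ay":0,"az":0},{"dx":0,"dy":0,"dz":0.027,"ax":0,"ay":0,"az":0}]' 
python3 -m handwheel '[{"dx":0,"dy":0,"dz":0,"ax":0,"ay":0,"az":0},{"dx":0,"dy":0,"dz":0,"ax":0,"ay":0,"az":0},{"dx":0,"dy":0,"dz":0,"ax":0,"ay":0,"az":0}]' 
python3 - <<'E'
from h import *
delta([.6105,-.067,.19])
s=snap('side','side8')
cv2.imwrite('pics/s8c.png',cv2.resize(s['image'][100:270,230:370],None,fx=3.5,fy=3.5,interpolation=cv2.INTER_CUBIC)[:600])
E
```

```text
time: 9.7
tool_pos: [0.6101, -0.0673, 0.1791]
tool_rot: [-0.0, -0.047, 0.999, 0.0]
contact_force: [0.2, 0.0, -0.5]
gripper_width: 0.476
time: 10.07
tool_pos: [0.6102, -0.0674, 0.1795]
tool_rot: [0.0, -0.047, 0.999, -0.0]
contact_force: [-0.1, -0.3, -1.0]
gripper_width: 0.477
t 10.07 pos [ 0.6102 -0.0674  0.1795] toolx [-0.9955 -0.0945 -0.0003] toolz [ 0.0003 -0.0001 -1.    ] q6 2.816 F [-0.1317 -0.3399 -0.9591] w 0.477
delta tool [-0.0003  0.0004 -0.0105]
```

View pics/s8c.png

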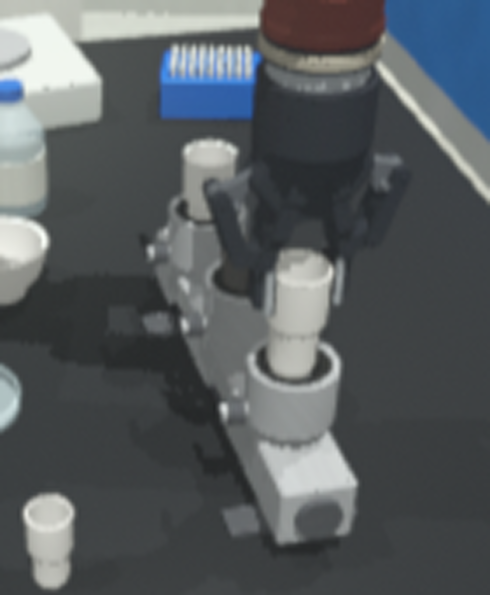

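The foot is about 2 mm inside the mouth, centred, at about -0.8 N baseline force. I'll start the twisting descent at 0.18 rad and 0.5 mm per row.

```bash
python3 -m handwheel '[{"dx":0,"dy":0,"dz":0.0005,"ax":0,"ay":0,"az":-0.18},{"dx":0,"dy":0,"dz":0.001,"ax":0,"ay":0,"az":-0.36},{"dx":0,"dy":0,"dz":0.0015,"ax":0,"ay":0,"az":-0.54},{"dx":0,"dy":0,"dz":0.002,"ax":0,"ay":0,"az":-0.72},{"dx":0,"dy":0,"dz":0.0025,"ax":0,"ay":0,"az":-0.9}]' 
python3 -m handwheel '[{"dx":0,"dy":0,"dz":0.0005,"ax":0,"ay":0,"az":-0.18},{"dx":0,"dy":0,"dz":0.001,"ax":0,"ay":0,"az":-0.36},{"dx":0,"dy":0,"dz":0.0015,"ax":0,"ay":0,"az":-0.54},{"dx":0,"dy":0,"dz":0.002,"ax":0,"ay":0,"az":-0.72},{"dx":0,"dy":0,"dz":0.0025,"ax":0,"ay":0,"az":-0.9}]' 
python3 - <<'E'
from h import *
delta([.6105,-.067,.19])
E
```

```text
time: 10.75
tool_pos: [0.6102, -0.0671, 0.177]
tool_rot: [0.0, -0.48, 0.877, 0.0]
contact_force: [-0.3, 0.3, 0.4]
gripper_width: 0.475
time: 11.38
tool_pos: [0.6101, -0.0673, 0.1743]
tool_rot: [-0.0, 0.814, -0.581, -0.0]
contact_force: [-0.1, 0.7, -1.1]
gripper_width: 0.475
t 11.38 pos [ 0.6101 -0.0673  0.1743] toolx [ 0.3237 -0.9461 -0.    ] toolz [ 0.  0. -1.] q6 1.01 F [-0.1173  0.6507 -1.0618] w 0.475
delta tool [-0.0002 -0.0005 -0.0157]
```

```bash
python3 -m handwheel '[{"dx":0,"dy":0,"dz":0.0005,"ax":0,"ay":0,"az":-0.18},{"dx":0,"dy":0,"dz":0.001,"ax":0,"ay":0,"az":-0.36},{"dx":0,"dy":0,"dz":0.0015,"ax":0,"ay":0,"az":-0.54},{"dx":0,"dy":0,"dz":0.002,"ax":0,"ay":0,"az":-0.72},{"dx":0,"dy":0,"dz":0.0025,"ax":0,"ay":0,"az":-0.9}]' 
python3 - <<'E'
from h import *
delta([.6105,-.067,.19]);print(manip.state()['ft_torque'])
E
```

```text
time: 12.0
tool_pos: [0.6106, -0.0682, 0.1724]
tool_rot: [0.001, 0.985, -0.17, 0.001]
contact_force: [0.6, -1.7, 0.6]
gripper_width: 0.479
t 12.0 pos [ 0.6106 -0.0682  0.1724] toolx [ 0.9423 -0.3347  0.0018] toolz [ 0.0012 -0.0019 -1.    ] q6 0.11 F [ 0.5977 -1.7104  0.6049] w 0.479
delta tool [-0.0004 -0.0011 -0.0176]
[-0.4842 -0.0539 -0.0156]
```

```bash
python3 -m handwheel '[{"dx":0,"dy":0,"dz":0.0005,"ax":0,"ay":0,"az":-0.18},{"dx":0,"dy":0,"dz":0.001,"ax":0,"ay":0,"az":-0.36},{"dx":0,"dy":0,"dz":0.0015,"ax":0,"ay":0,"az":-0.54},{"dx":0,"dy":0,"dz":0.002,"ax":0,"ay":0,"az":-0.72},{"dx":0,"dy":0,"dz":0.0025,"ax":0,"ay":0,"az":-0.9}]' 
python3 - <<'E'
from h import *
delta([.6105,-.067,.19]);print(manip.state()['ft_torque'])
E
```

```text
time: 12.62
tool_pos: [0.6116, -0.0687, 0.1711]
tool_rot: [0.002, 0.961, 0.276, 0.002]
contact_force: [2.1, -1.9, 2.7]
gripper_width: 0.477
t 12.62 pos [ 0.6116 -0.0687  0.1711] toolx [0.8481 0.5299 0.0022] toolz [ 0.0045 -0.003  -1.    ] q6 -0.79 F [ 2.0524 -1.9423  2.7372] w 0.477
delta tool [-0.     -0.0019 -0.0189]
[-0.6343 -0.4356 -0.0382]
```

The lips are gripping now, with force rising at 8.5–10 mm depth. The arm is compliant, roughly 2 N/mm. I'm adding a small lateral correction of about 1.3 mm, because the grip offset rotates with the tool.

```bash
python3 -m handwheel '[{"dx":0.0002,"dy":0.0004,"dz":0.0005,"ax":0,"ay":0,"az":-0.18},{"dx":0.0003,"dy":0.0008,"dz":0.001,"ax":0,"ay":0,"az":-0.36},{"dx":0.0004,"dy":0.0013,"dz":0.0015,"ax":0,"ay":0,"az":-0.54},{"dx":0.0004,"dy":0.0013,"dz":0.002,"ax":0,"ay":0,"az":-0.72},{"dx":0.0004,"dy":0.0013,"dz":0.0025,"ax":0,"ay":0,"az":-0.9}]' 
python3 - <<'E'
from h import *
delta([.6105,-.067,.19]);print(manip.state()['ft_torque'])
E
```

```text
time: 13.25
tool_pos: [0.6131, -0.0685, 0.1693]
tool_rot: [0.002, 0.746, 0.666, 0.002]
contact_force: [1.1, -0.4, 4.0]
gripper_width: 0.476
t 13.25 pos [ 0.6131 -0.0685  0.1693] toolx [ 0.112   0.9937 -0.0001] toolz [ 0.0056 -0.0007 -1.    ] q6 -1.691 F [ 1.1433 -0.3623  4.0204] w 0.476
delta tool [ 0.0012 -0.0026 -0.0207]
[ 0.0041 -0.316  -0.1133]
```

```bash
python3 -m handwheel '[{"dx":0.0003,"dy":0.0006,"dz":0.0005,"ax":0,"ay":0,"az":-0.18},{"dx":0.0007,"dy":0.001,"dz":0.001,"ax":0,"ay":0,"az":-0.36},{"dx":0.0011,"dy":0.0012,"dz":0.0015,"ax":0,"ay":0,"az":-0.54},{"dx":0.0015,"dy":0.0012,"dz":0.002,"ax":0,"ay":0,"az":-0.72},{"dx":0.0018,"dy":0.0012,"dz":0.0025,"ax":0,"ay":0,"az":-0.9}]' 
python3 - <<'E'
from h import *
delta([.6105,-.067,.19]);print(manip.state()['ft_torque'])
E
```

```text
time: 13.88
tool_pos: [0.6141, -0.0669, 0.1674]
tool_rot: [0.002, 0.382, 0.924, 0.0]
contact_force: [-0.7, 0.6, 8.3]
gripper_width: 0.478
t 13.88 pos [ 0.6141 -0.0669  0.1674] toolx [-0.7087  0.7055 -0.0035] toolz [ 0.0042 -0.0008 -1.    ] q6 -2.588 F [-0.7005  0.5815  8.2868] w 0.478
delta tool [ 0.0024 -0.0025 -0.0226]
[ 0.1851  0.379  -0.1236]
```

Depth is about 14.3 mm at 9 N. The wrist is near the end of its range, so I'll reverse the turn. The first row turns with no descent.

```bash
python3 -m handwheel '[{"dx":0,"dy":0,"dz":0,"ax":0,"ay":0,"az":0.16},{"dx":-0.0003,"dy":-0.0003,"dz":0.0003,"ax":0,"ay":0,"az":0.34},{"dx":-0.0006,"dy":-0.0006,"dz":0.0008,"ax":0,"ay":0,"az":0.52},{"dx":-0.0009,"dy":-0.0009,"dz":0.0013,"ax":0,"ay":0,"az":0.7},{"dx":-0.0011,"dy":-0.0011,"dz":0.0018,"ax":0,"ay":0,"az":0.88}]' 
python3 - <<'E'
from h import *
delta([.6105,-.067,.19]);print(manip.state()['ft_torque'])
E
```

```text
time: 14.5
tool_pos: [0.6141, -0.0685, 0.1662]
tool_rot: [0.002, 0.743, 0.67, 0.001]
contact_force: [-2.5, 0.4, 9.6]
gripper_width: 0.477
t 14.5 pos [ 0.6141 -0.0685  0.1662] toolx [ 0.103   0.9947 -0.0007] toolz [ 0.0043 -0.0011 -1.    ] q6 -1.699 F [-2.5135  0.418   9.6309] w 0.477
delta tool [ 0.0011 -0.0036 -0.0238]
[0.1009 0.4498 0.1809]
```

```bash
python3 -m handwheel '[{"dx":0,"dy":-0.0003,"dz":0.0004,"ax":0,"ay":0,"az":0.18},{"dx":-0.0002,"dy":-0.0006,"dz":0.0008,"ax":0,"ay":0,"az":0.36},{"dx":-0.0004,"dy":-0.0009,"dz":0.0012,"ax":0,"ay":0,"az":0.54},{"dx":-0.0006,"dy":-0.0012,"dz":0.0016,"ax":0,"ay":0,"az":0.72},{"dx":-0.0007,"dy":-0.0014,"dz":0.002,"ax":0,"ay":0,"az":0.9}]' 
python3 - <<'E'
from h import *
delta([.6105,-.067,.19]);print(manip.state()['ft_torque'])
E
```

```text
time: 15.12
tool_pos: [0.6125, -0.0694, 0.1645]
tool_rot: [0.002, 0.96, 0.28, 0.002]
contact_force: [-2.9, -0.9, 10.7]
gripper_width: 0.475
t 15.12 pos [ 0.6125 -0.0694  0.1645] toolx [0.843  0.538  0.0021] toolz [ 0.0038 -0.0021 -1.    ] q6 -0.801 F [-2.8501 -0.8663 10.6719] w 0.475
delta tool [-0.0003 -0.003  -0.0255]
[-0.126   0.6835  0.3363]
```

```bash
python3 -m handwheel '[{"dx":-0.0005,"dy":-0.0004,"dz":0.0004,"ax":0,"ay":0,"az":0.18},{"dx":-0.001,"dy":-0.0008,"dz":0.0008,"ax":0,"ay":0,"az":0.36},{"dx":-0.0014,"dy":-0.001,"dz":0.0012,"ax":0,"ay":0,"az":0.54},{"dx":-0.0017,"dy":-0.0013,"dz":0.0016,"ax":0,"ay":0,"az":0.72},{"dx":-0.002,"dy":-0.0015,"dz":0.002,"ax":0,"ay":0,"az":0.9}]' 
python3 - <<'E'
from h import *
delta([.6105,-.067,.19]);print(manip.state()['ft_torque'])
E
```

```text
time: 15.75
tool_pos: [0.6103, -0.0688, 0.1613]
tool_rot: [0.0, 0.986, -0.165, 0.002]
contact_force: [-0.3, 0.2, 5.2]
gripper_width: 0.476
t 15.75 pos [ 0.6103 -0.0688  0.1613] toolx [ 0.9454 -0.326   0.0048] toolz [ 0.0047 -0.001  -1.    ] q6 0.099 F [-0.3112  0.1646  5.2449] w 0.476
delta tool [-0.0002 -0.0018 -0.0287]
[0.0553 0.0064 0.2449]
```

```bash
python3 -m handwheel '[{"dx":-0.0003,"dy":-0.0002,"dz":0.0004,"ax":0,"ay":0,"az":0.18},{"dx":-0.0007,"dy":-0.0004,"dz":0.0008,"ax":0,"ay":0,"az":0.36},{"dx":-0.001,"dy":-0.0006,"dz":0.0012,"ax":0,"ay":0,"az":0.54}]' 
python3 - <<'E'
from h import *
delta([.6105,-.067,.19]);print(manip.state()['ft_torque'])
E
```

```text
time: 16.12
tool_pos: [0.6096, -0.0679, 0.1597]
tool_rot: [-0.001, 0.906, -0.422, 0.003]
contact_force: [2.1, 0.6, 3.9]
gripper_width: 0.481
t 16.12 pos [ 0.6096 -0.0679  0.1597] toolx [ 0.6433 -0.7656  0.004 ] toolz [ 0.0051 -0.001  -1.    ] q6 0.64 F [2.0623 0.6313 3.897 ] w 0.481
delta tool [-0.     -0.0013 -0.0302]
[ 0.0324 -0.3078  0.2969]
```

```bash
python3 -m handwheel '[{"dx":0,"dy":-0.0002,"dz":0.0004,"ax":0,"ay":0,"az":0.18},{"dx":0,"dy":-0.0004,"dz":0.0008,"ax":0,"ay":0,"az":0.36},{"dx":0,"dy":-0.0005,"dz":0.0012,"ax":0,"ay":0,"az":0.54}]' 
python3 - <<'E'
from h import *
delta([.6105,-.067,.19]);print(manip.state()['ft_torque'])
E
```

```text
time: 16.5
tool_pos: [0.6098, -0.067, 0.1584]
tool_rot: [-0.002, 0.761, -0.649, 0.002]
contact_force: [0.1, 1.9, 4.0]
gripper_width: 0.481
t 16.5 pos [ 0.6098 -0.067   0.1584] toolx [ 0.1583 -0.9874  0.0003] toolz [ 0.0044  0.0003 -1.    ] q6 1.18 F [0.1292 1.8722 4.0255] w 0.481
delta tool [ 0.0001 -0.0008 -0.0316]
[ 0.494  -0.1102  0.3051]
```

```bash
python3 -m handwheel '[{"dx":0,"dy":0,"dz":0.0004,"ax":0,"ay":0,"az":0.18},{"dx":-0.0002,"dy":0,"dz":0.0008,"ax":0,"ay":0,"az":0.36},{"dx":-0.0004,"dy":0,"dz":0.0012,"ax":0,"ay":0,"az":0.54}]' 
python3 - <<'E'
from h import *
delta([.6105,-.067,.19]);print(manip.state()['ft_torque'])
E
```

```text
time: 16.88
tool_pos: [0.6102, -0.0662, 0.1572]
tool_rot: [0.003, -0.56, 0.828, -0.001]
contact_force: [3.9, 3.5, 2.7]
gripper_width: 0.477
t 16.88 pos [ 0.6102 -0.0662  0.1572] toolx [-0.3719 -0.9283 -0.0032] toolz [ 0.0058  0.0011 -1.    ] q6 1.721 F [3.8989 3.5186 2.6694] w 0.477
delta tool [ 0.0005 -0.0007 -0.0328]
[ 0.5693 -0.5787  0.3028]
```

```bash
python3 -m handwheel '[{"dx":-0.0005,"dy":-0.0003,"dz":0.0004,"ax":0,"ay":0,"az":0.18},{"dx":-0.001,"dy":-0.0005,"dz":0.0008,"ax":0,"ay":0,"az":0.36},{"dx":-0.0014,"dy":-0.0007,"dz":0.0012,"ax":0,"ay":0,"az":0.54}]' 
python3 - <<'E'
from h import *
delta([.6105,-.067,.19]);print(manip.state()['ft_torque'])
E
```

```text
time: 17.25
tool_pos: [0.6113, -0.0656, 0.1559]
tool_rot: [0.003, -0.319, 0.948, -0.001]
contact_force: [2.9, -0.3, 2.7]
gripper_width: 0.478
t 17.25 pos [ 0.6113 -0.0656  0.1559] toolx [-0.7962 -0.605  -0.0044] toolz [ 0.0055 -0.     -1.    ] q6 2.263 F [ 2.9303 -0.3346  2.684 ] w 0.478
delta tool [ 0.0013 -0.0007 -0.0341]
[ 0.2759 -0.4948  0.3124]
```

```bash
python3 -m handwheel '[{"dx":-0.0002,"dy":-0.0002,"dz":0.0004,"ax":0,"ay":0,"az":0.18},{"dx":-0.0004,"dy":-0.0004,"dz":0.0008,"ax":0,"ay":0,"az":0.36},{"dx":-0.0006,"dy":-0.0005,"dz":0.0012,"ax":0,"ay":0,"az":0.54}]' 
python3 - <<'E'
from h import *
delta([.6105,-.067,.19]);print(manip.state()['ft_torque'])
E
```

```text
time: 17.62
tool_pos: [0.6122, -0.0658, 0.1547]
tool_rot: [0.003, -0.055, 0.998, -0.0]
contact_force: [2.8, 0.4, 2.6]
gripper_width: 0.482
t 17.62 pos [ 0.6122 -0.0658  0.1547] toolx [-0.994  -0.1094 -0.0059] toolz [ 0.0059 -0.0002 -1.    ] q6 2.803 F [2.8248 0.4483 2.5875] w 0.482
delta tool [ 0.0016 -0.001  -0.0353]
[ 0.1361 -0.6983  0.3272]
```

Depth is 27 mm, the force is a steady 3.4 N, and it is still sliding freely, so no seat yet. I'm reversing the turn.

```bash
python3 -m handwheel '[{"dx":-0.0002,"dy":0,"dz":0,"ax":0,"ay":0,"az":-0.16},{"dx":-0.0004,"dy":0,"dz":0.0003,"ax":0,"ay":0,"az":-0.34},{"dx":-0.0006,"dy":0,"dz":0.0007,"ax":0,"ay":0,"az":-0.52},{"dx":-0.0006,"dy":0,"dz":0.0011,"ax":0,"ay":0,"az":-0.7}]' 
python3 - <<'E'
from h import *
delta([.6105,-.067,.19]);print(manip.state()['ft_torque'])
E
```

```text
time: 18.12
tool_pos: [0.6114, -0.0657, 0.1528]
tool_rot: [0.001, -0.398, 0.917, -0.0]
contact_force: [-0.5, 0.4, 3.8]
gripper_width: 0.477
t 18.12 pos [ 0.6114 -0.0657  0.1528] toolx [-0.6824 -0.7309 -0.0015] toolz [ 0.0017  0.0005 -1.    ] q6 2.093 F [-0.5095  0.4153  3.8163] w 0.477
delta tool [ 0.0015 -0.0003 -0.0372]
[ 0.1764  0.2078 -0.2759]
```

```bash
python3 -m handwheel '[{"dx":0,"dy":0,"dz":0.0004,"ax":0,"ay":0,"az":-0.18},{"dx":0,"dy":0,"dz":0.0008,"ax":0,"ay":0,"az":-0.36},{"dx":0,"dy":0,"dz":0.0012,"ax":0,"ay":0,"az":-0.54}]' 
python3 - <<'E'
from h import *
delta([.6105,-.067,.19]);print(manip.state()['ft_torque'])
E
```

```text
time: 18.5
tool_pos: [0.6108, -0.0661, 0.1515]
tool_rot: [-0.0, -0.629, 0.778, -0.0]
contact_force: [-3.1, -0.9, 3.9]
gripper_width: 0.471
t 18.5 pos [ 0.6108 -0.0661  0.1515] toolx [-0.2096 -0.9778  0.0005] toolz [ 0.0001 -0.0005 -1.    ] q6 1.553 F [-3.0848 -0.8779  3.9304] w 0.471
delta tool [ 0.0009  0.0001 -0.0385]
[-0.0091  0.447  -0.3139]
```

```bash
python3 -m handwheel '[{"dx":0,"dy":0.0003,"dz":0.0004,"ax":0,"ay":0,"az":-0.18},{"dx":0,"dy":0.0007,"dz":0.0008,"ax":0,"ay":0,"az":-0.36},{"dx":0,"dy":0.001,"dz":0.0012,"ax":0,"ay":0,"az":-0.54}]' 
python3 - <<'E'
from h import *
delta([.6105,-.067,.19]);print(manip.state()['ft_torque'])
E
```

```text
time: 18.88
tool_pos: [0.6103, -0.0667, 0.1507]
tool_rot: [0.0, 0.813, -0.582, 0.001]
contact_force: [-1.2, -1.9, 4.6]
gripper_width: 0.475
t 18.88 pos [ 0.6103 -0.0667  0.1507] toolx [ 0.3228 -0.9465  0.0027] toolz [ 0.0016 -0.0023 -1.    ] q6 1.013 F [-1.1944 -1.8797  4.5505] w 0.475
delta tool [ 0.0004 -0.0001 -0.0393]
[-0.376   0.335  -0.2889]
```

```bash
python3 -m handwheel '[{"dx":0.0002,"dy":0.0002,"dz":0.0004,"ax":0,"ay":0,"az":-0.18},{"dx":0.0004,"dy":0.0004,"dz":0.0008,"ax":0,"ay":0,"az":-0.36},{"dx":0.0006,"dy":0.0004,"dz":0.0012,"ax":0,"ay":0,"az":-0.54}]' 
python3 - <<'E'
from h import *
delta([.6105,-.067,.19]);print(manip.state()['ft_torque'])
E
```

```text
time: 19.25
tool_pos: [0.6105, -0.0677, 0.1505]
tool_rot: [0.001, 0.939, -0.344, 0.002]
contact_force: [-2.6, -3.4, 8.8]
gripper_width: 0.477
t 19.25 pos [ 0.6105 -0.0677  0.1505] toolx [ 0.7634 -0.646   0.0038] toolz [ 0.0026 -0.0028 -1.    ] q6 0.472 F [-2.6096 -3.4074  8.8393] w 0.477
delta tool [-0.0003 -0.0005 -0.0395]
[-0.4188  0.6284 -0.2801]
```

The force jumped about 4 N with only 0.2 mm gained, so the seat is at about 31 mm. Next I'll turn without descending, both to confirm this and to let the sleeve slip back.

```bash
python3 -m handwheel '[{"dx":0,"dy":0.0003,"dz":0,"ax":0,"ay":0,"az":-0.18},{"dx":0,"dy":0.0006,"dz":0,"ax":0,"ay":0,"az":-0.36},{"dx":0,"dy":0.001,"dz":0,"ax":0,"ay":0,"az":-0.54},{"dx":0,"dy":0.0012,"dz":0,"ax":0,"ay":0,"az":-0.72},{"dx":0,"dy":0.0012,"dz":0,"ax":0,"ay":0,"az":-0.9}]' 
python3 - <<'E'
from h import *
delta([.6105,-.067,.19]);print(manip.state()['ft_torque'])
E
```

```text
time: 19.88
tool_pos: [0.611, -0.0688, 0.1506]
tool_rot: [0.002, 0.995, 0.099, 0.003]
contact_force: [3.4, -3.5, 4.7]
gripper_width: 0.475
t 19.88 pos [ 0.611  -0.0688  0.1506] toolx [0.9805 0.1963 0.0056] toolz [ 0.0064 -0.0031 -1.    ] q6 -0.43 F [ 3.4405 -3.5438  4.6991] w 0.475
delta tool [ 0.0001 -0.0017 -0.0395]
[-0.6343 -0.4938 -0.3432]
```

```bash
python3 -m handwheel '[{"dx":0.0003,"dy":0.0004,"dz":0.0004,"ax":0,"ay":0,"az":-0.18},{"dx":0.0006,"dy":0.0008,"dz":0.0008,"ax":0,"ay":0,"az":-0.36},{"dx":0.0008,"dy":0.0012,"dz":0.0012,"ax":0,"ay":0,"az":-0.54}]' 
python3 - <<'E'
from h import *
delta([.6105,-.067,.19]);print(manip.state()['ft_torque'])
E
```

```text
time: 20.25
tool_pos: [0.6123, -0.0693, 0.1504]
tool_rot: [0.002, 0.933, 0.361, 0.003]
contact_force: [-0.1, 0.5, 9.3]
gripper_width: 0.472
t 20.25 pos [ 0.6123 -0.0693  0.1504] toolx [0.74   0.6726 0.0036] toolz [ 0.0068 -0.0021 -1.    ] q6 -0.971 F [-0.1224  0.5032  9.2587] w 0.472
delta tool [ 0.0004 -0.0026 -0.0396]
[-0.1326 -0.0035 -0.341 ]
```

The seat is confirmed: the depth holds at 31.2 mm while the force climbs to about 10 N. I'll do one more turn without descent, easing off the command slightly.

```bash
python3 -m handwheel '[{"dx":0,"dy":0,"dz":0,"ax":0,"ay":0,"az":-0.18},{"dx":0,"dy":0,"dz":0,"ax":0,"ay":0,"az":-0.36},{"dx":0,"dy":0,"dz":-0.0003,"ax":0,"ay":0,"az":-0.54},{"dx":0,"dy":0,"dz":-0.0006,"ax":0,"ay":0,"az":-0.72},{"dx":0,"dy":0,"dz":-0.0008,"ax":0,"ay":0,"az":-0.9}]' 
python3 -m handwheel '[{"dx":0,"dy":0,"dz":0,"ax":0,"ay":0,"az":-0.18},{"dx":0,"dy":0,"dz":0,"ax":0,"ay":0,"az":-0.36},{"dx":0,"dy":0,"dz":0,"ax":0,"ay":0,"az":-0.54},{"dx":0,"dy":0,"dz":0,"ax":0,"ay":0,"az":-0.54},{"dx":0,"dy":0,"dz":0,"ax":0,"ay":0,"az":-0.54}]' 
python3 - <<'E'
from h import *
delta([.6105,-.067,.19]);print(manip.state()['ft_torque'])
s=snap('side','side9');snap('wrist','wrist9')
E
```

```text
time: 20.88
tool_pos: [0.6129, -0.0683, 0.1505]
tool_rot: [0.003, 0.683, 0.73, 0.003]
contact_force: [4.8, 0.9, 3.2]
gripper_width: 0.475
time: 21.5
tool_pos: [0.6129, -0.0677, 0.1505]
tool_rot: [0.004, 0.465, 0.885, 0.002]
contact_force: [4.8, 3.0, 4.7]
gripper_width: 0.475
t 21.5 pos [ 0.6129 -0.0677  0.1505] toolx [-0.5668  0.8238 -0.0044] toolz [ 0.0088  0.0007 -1.    ] q6 -2.406 F [4.8217 3.05   4.6781] w 0.475
delta tool [ 0.0018 -0.0013 -0.0395]
[ 0.5193 -0.9028  0.1132]
```

View pics/wrist9.png

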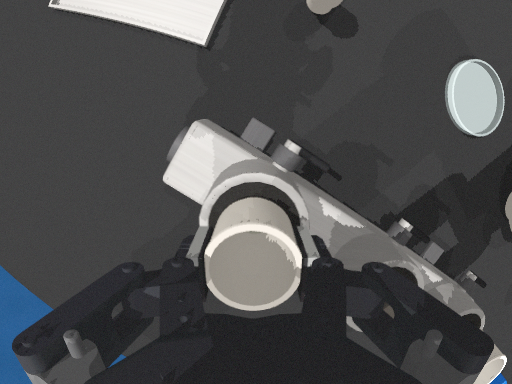

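The crucible is standing in the cup, centred at (253,262). I'll relieve the lateral load with one small shift and then open.

```bash
python3 -m handwheel '[{"dx":0,"dy":0.0007,"dz":0,"ax":0,"ay":0,"az":0.1},{"dx":0,"dy":0.0014,"dz":0,"ax":0,"ay":0,"az":0.2},{"dx":0,"dy":0.002,"dz":0,"ax":0,"ay":0,"az":0.3},{"dx":0,"dy":0.002,"dz":0,"ax":0,"ay":0,"az":0.3}]' 
python3 - <<'E'
from h import *
delta([.6105,-.067,.19]);print(manip.state()['ft_torque'])
E
```

```text
time: 22.1
tool_pos: [0.6137, -0.0677, 0.1504]
tool_rot: [0.003, 0.593, 0.805, 0.001]
contact_force: [1.4, -0.4, 5.2]
gripper_width: 0.477
t 22.1 pos [ 0.6137 -0.0677  0.1504] toolx [-0.2968  0.9549 -0.0033] toolz [ 0.0062 -0.0015 -1.    ] q6 -2.102 F [ 1.4193 -0.4163  5.1582] w 0.477
delta tool [ 0.0015 -0.0026 -0.0396]
[-0.1534 -0.2707 -0.1879]
```

```bash
python3 -m handwheel '[{"dx":0,"dy":0,"dz":0,"ax":0,"ay":0,"az":0},{"dx":0,"dy":0,"dz":0,"ax":0,"ay":0,"az":0},{"dx":0,"dy":0,"dz":0,"ax":0,"ay":0,"az":0},{"dx":0,"dy":0,"dz":0,"ax":0,"ay":0,"az":0},{"dx":0,"dy":0,"dz":0,"ax":0,"ay":0,"az":0}]' 0
python3 -m handwheel '[{"dx":0,"dy":0,"dz":-0.01,"ax":0,"ay":0,"az":0},{"dx":0,"dy":0,"dz":-0.03,"ax":0,"ay":0,"az":0},{"dx":0,"dy":0,"dz":-0.06,"ax":0,"ay":0,"az":0},{"dx":0,"dy":0,"dz":-0.09,"ax":0,"ay":0,"az":0},{"dx":0,"dy":0,"dz":-0.12,"ax":0,"ay":0,"az":0}]'
python3 -m handwheel '[{"dx":0,"dy":-0.03,"dz":0,"ax":0,"ay":0,"az":0},{"dx":0,"dy":0,"dz":0,"ax":0,"ay":0,"az":0},{"dx":0,"dy":0,"dz":0,"ax":0,"ay":0,"az":0},{"dx":0,"dy":0,"dz":0,"ax":0,"ay":0,"az":0}]'
python3 - <<'E'
from h import *
delta([.6105,-.067,.19])
w=snap('wrist','wrist10');s=snap('side','side10')
cv2.imwrite('pics/s10c.png',cv2.resize(s['image'][110:270,230:370],None,fx=3.5,fy=3.5,interpolation=cv2.INTER_CUBIC))
E
```

```text
time: 22.72
tool_pos: [0.6113, -0.0671, 0.1472]
tool_rot: [-0.0, 0.593, 0.806, -0.0]
contact_force: [-0.2, -1.0, -0.2]
gripper_width: 0.998
time: 23.35
tool_pos: [0.6118, -0.0672, 0.2706]
tool_rot: [0.001, 0.593, 0.805, 0.0]
contact_force: [0.5, 0.2, 0.7]
gripper_width: 1.003
time: 23.85
tool_pos: [0.6116, -0.0673, 0.2687]
tool_rot: [0.001, 0.593, 0.806, 0.0]
contact_force: [0.0, 0.1, 0.0]
gripper_width: 1.0
t 23.85 pos [ 0.6116 -0.0673  0.2687] toolx [-0.2978  0.9546 -0.0008] toolz [ 0.0012 -0.0005 -1.    ] q6 -2.103 F [0.0345 0.0538 0.029 ] w 1.0
delta tool [ 0.0006 -0.001   0.0787]
```

View pics/wrist10.png

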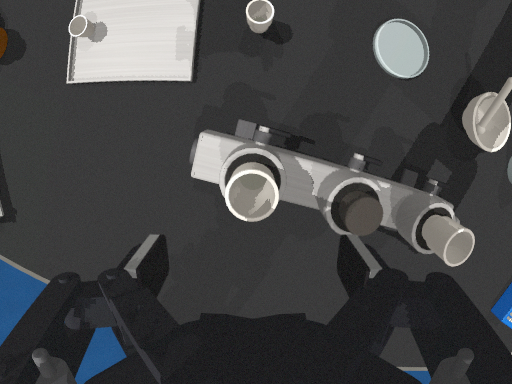

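View pics/s10c.png

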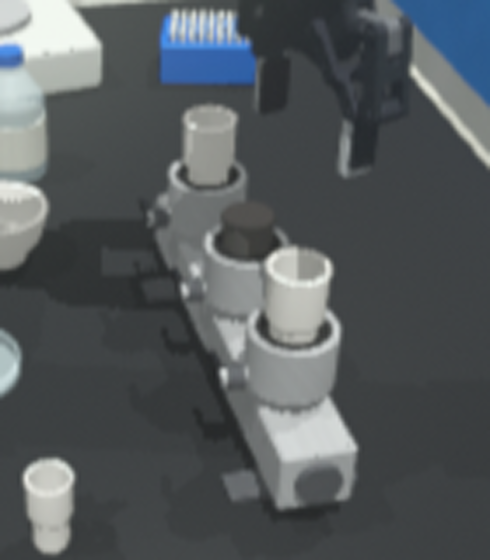

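The crucible stands upright in the open cup: wrist (252,192), and the side crop shows it about 50 mm out of the rim. I'll measure its height, centring and tilt from the depth maps.

```bash
python3 - <<'E'
from h import *
t=snap('top','top10')
for n,f in(('side',load('side10')),('top',t)):
    C=cloud(f)
    m=np.hypot(C[...,0]-.6105,C[...,1]+.068)<.045
    p=C[m]
    for lab,lo,hi in(('rim',.175,.2),('bowl',.15,.172),('cup',.127,.138)):
        q=p[(p[:,2]>lo)&(p[:,2]<hi)]
        if len(q)>8: print(n,lab,len(q),'z96',np.percentile(q[:,2],96),'mid',(q.min(0)+q.max(0))[:2]/2,'circ',circ(q))
    m=np.hypot(C[...,0]-.6006,C[...,1]-.152)<.045;p=C[m];q=p[(p[:,2]>.17)];print(n,'full rim z96',np.percentile(q[:,2],96) if len(q) else 0)
w=load('wrist10')
cv2.imwrite('pics/w10c.png',cv2.resize(w['image'][130:240,200:310],None,fx=5,fy=5,interpolation=cv2.INTER_CUBIC))
E
```

```text
side rim 137 z96 0.18496105948460023 mid [ 0.6104 -0.0695] circ [ 0.6101 -0.0703  0.0197]
side bowl 167 z96 0.17061064012774954 mid [ 0.6088 -0.0701] circ [ 0.61   -0.0702  0.0198]
side cup 241 z96 0.1361749884938592 mid [ 0.6104 -0.0725] circ [ 0.6105 -0.068   0.0272]
side full rim z96 0.1853471289461247
top rim 39 z96 0.18677480227918158 mid [ 0.6128 -0.0659] circ [ 0.6106 -0.0659  0.0197]
top bowl 36 z96 0.16909060240591703 mid [ 0.6188 -0.0649] circ [ 0.6102 -0.0652  0.0194]
top cup 62 z96 0.13658814407400566 mid [ 0.6186 -0.0653] circ [ 0.5875 -0.0602  0.0401]
top full rim z96 0.1877865009949912
```

View pics/w10c.png

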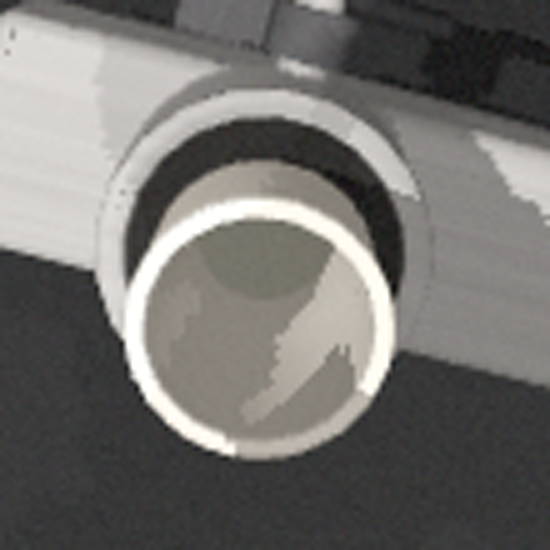

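View pics/top10.png

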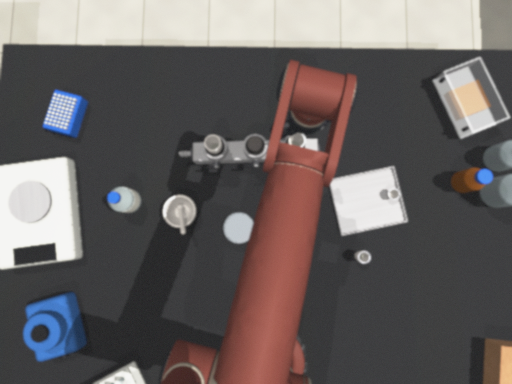

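```bash
python3 - <<'E'
from plant import manip
print(manip.job_done(), manip.state()['time'])
E
```

```text
the job is handed in; nothing more can be done
the job is handed in; nothing more can be done
```

The tall crucible is in the open holder, standing upright on the seat, and I've handed the job in. `job_done()` reported no verdict, and I used about 24 s of the 72 s.

**What I did:** I picked the crucible off the tray by its bowl and worked it into the sleeve by twisting, about 1 rad per 2.2–2.8 mm. I reversed the turn twice to stay within the wrist's range. The vertical force stayed at or below about 12 N throughout.

**The seat:** I felt it about 31 mm below the rim. The depth stopped changing at 31.0–31.3 mm while the force rose from about 5 to 10 N. I then turned it without descending so the sleeve could slip back, relieved the side load, opened the gripper and withdrew upwards.

**Last checks:**
- **Height:** the crucible's rim is at 0.184–0.185 m, against 0.1837 m expected when home. The camera heights are only good to about 1 mm.
- **Upright:** the rim and bowl centres agree to about 0.1 mm in the side view. In the top view they differ by 0.8 mm, which is within its noise.
- **Centring:** the crucible's centre is within about 2 mm of the mouth. The side and top cameras disagree by about 4 mm in y, so I relied on the wrist camera and the mean of the other two.
- **Robot and other objects:** the arm is clear of everything, with no force reading. The other objects I could see looked unmoved, judged by eye only.
- **Not measured:** I could not measure the sleeve's position or the force on the washer after release. I inferred both from the turn without descent and the rim height.

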